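# Start the tube heater at its guarded switch

## Task

Switch the tube heater on at the switch box that has the hinged clear guard: with the fingertips together, lift the guard well up by its front lip with the back of the fingers, and while it is up flip the toggle beneath fully over, away from the lip and towards the hinge. Then draw back and let the guard drop shut over it. Nothing needs grasping; leave the unguarded toggle on the other box and the things standing around where they are.

Things in the scene. Friction and masses are not known exactly. Their poses are not given: they have to be found in the camera images.
- switch_box: The guarded one: grey metal switch box, 130 (x) x 110 (y) x 60 high, fixed to the bench. Origin: centre of its underside, on the bench; its x axis points across the box away from its front, z up. Its top face is 60 mm above the bench. Toggle in the middle of its top, the guard over it. The two boxes stand left and right, either way round, each turned up to 0.35 rad.
- guard (a joint): Guard angle, rad: 0 = shut (top level), up to 1.3 as its front lip swings up and back about the hinge. Moves freely and falls shut by its own weight (about 60 g) from any angle; it does not stay open.
- guard_hinge (a point): Middle of the guard's hinge pin, which runs along the box's y axis 25 mm behind the box's middle (box x = +25), 104 mm above the bench, between two steel brackets (14 x 5, 50 tall, 37 to either side). The guard is a clear hood 64 wide, 3 thick: top 113 above the bench, front sloping down to the lip, a cheek 20 deep along each side (58 between them); open below the lip.
- guard_lip (a point): Middle of the guard's front lip (moves with the guard, 49 mm from the hinge pin): a round aluminium bar 6 mm thick, 64 wide along the box's y axis. Shut, its centre is at box x = -24, 100 mm above the bench, its underside 37 mm above the box's top face.
- toggle (a joint): Angle of the toggle under the guard, rad: 0 = off, leaning 0.28 rad towards the lip (box -x); 0.56 = fully on, leaning 0.28 rad towards the hinge (box +x). Stays where it is left; needs about 1.2 N at its tip.
- toggle_tip (a point): Centre of the ball (12 mm diameter) at the end of the guarded toggle, a steel bat 8 mm thick that pivots in the middle of the box's top, 66 mm above the bench; this point is 36 mm from the pivot: off, at box x = -10; on, at box x = +10; both about 100 mm above the bench.
- plain_box: The other, without a guard (leave it alone): grey metal switch box, 130 (x) x 110 (y) x 60 high, fixed to the bench. Origin: centre of its underside, on the bench; its x axis points across the box away from its front, z up. Its top face is 60 mm above the bench.
- plain_toggle_tip (a point): Tip of the same kind of toggle on the other box, unguarded, in either position; not to be moved.
- specimen_jar: Loose specimen jar with a white lid, 52 diameter, 70 tall, between the boxes and a little farther back; origin at the centre of its underside. Not to be disturbed.
- tube_rack: Loose white tube rack with capped tubes, 90 (x) x 160 (y) x 70 tall, to the right of the boxes; origin at the centre of its underside. Not to be disturbed.
- reagent_bottle: Loose bottle, 60 diameter, 150 tall, to the left of the boxes; origin at the centre of its underside. Not to be disturbed.
Mind the look-alikes: they are no part of the job. What is shaped like the switch_box but pink is not meant.

How it is judged (in metres and radians):
On the way, in this order (a step that is already met when the one before it is completed fails the run):
1. the guard is lifted by at least 0.3 rad, with the toggle still off (value of joint guard above 0.3 rad and value of joint toggle below 0.25 rad), for 0.1 s.
2. the toggle is flipped on while the guard is still up (value of joint toggle above 0.46 rad and value of joint guard above 0.2 rad), for 0.05 s.
At the end, for the whole second after the job is handed in: The guarded toggle is on (over 0.46 of its 0.56 rad) and the guard is shut over it (within 0.06 rad); the other toggle's tip is within 10 mm, and the jar, rack and bottle within 30 mm, of where they started (value of joint toggle above 0.46 rad and value of joint guard below 0.06 rad and distance of each of specimen_jar, tube_rack, reagent_bottle from where it was at the start of the episode below 0.03 m and distance of plain_toggle_tip from where it was at the start of the episode below 0.01 m); the robot touches nothing.
It fails at once if the jar, the rack or the bottle is moved by more than 30 mm or lifted (distance of any of specimen_jar, tube_rack, reagent_bottle from where it was at the start of the episode above 0.03 m).
It fails at once if the unguarded toggle is moved (distance of plain_toggle_tip from where it was at the start of the episode above 0.01 m).
It also fails if it takes over 35 s, if anything falls off the work surface, if the arm or the gripper's body presses on something with over 40 N, if the wrist force passes 120 N, or if a joint passes its speed limit or range.

## Robot

A 6-joint arm with a two-finger parallel gripper is mounted at the origin on the work surface. World frame = base frame: x ahead of the robot, y to its left, z up, the work surface at z = 0. Lengths are in mm, angles in rad, forces in N, time in s.
With the tool pointing down it reaches from about 350 to 975 mm from the base axis. Payload 7.1 kg.
Tool frame: the origin (TCP) lies on the mounting face of the last link; the fingertips stand 182 mm ahead of it and the grasp point (between the pads) lies 163 mm ahead of it (ctrl.tcp_to_tips is the distance from the TCP to the fingertips, in mm); z points along the fingers, y is the direction in which the jaws open and shut (so a half turn about z gives the same grasp; the last joint's range is limited). The gripper opens to 88 mm and grips with 3 to 60 N. Pads are 20 mm wide; open, the fingers measure 115 mm over their backs; the gripper's body (75 mm by 178 mm) begins 61 mm behind the grasp point.
Start: joints at [-1.221, 0.423, 1.63, -0, 1.089, -0.019], TCP at [225.327, -582.953, 404.675] pointing down, gripper open.
Joint ranges: [-3, 3], [-0.9, 2.11], [0.09, 2.58], [-1.31, 4.45], [0.11, 2.69], [-2.54, 2.54]. Speed limits (rad/s): [2.39, 2.39, 3.01, 3.14, 3.14, 3.14].

## Interface

Orientations are given as a rotation vector (axis times angle).
In Python, from workcell import ctrl gives the robot as it stands. The module is installed in compiled form; this text tells all that it offers.
- The arm moves only by the tool send_rows, never from a script. Its argument "commands" is a list of rows, each an object with "translation": the shift along the world's x, y, z normalised to -1 to 1, where 1 is 0.1 m, a list of three; "twist": the turn, a rotation vector about the world's x, y, z normalised to -1 to 1, where 1 is 0.5 rad, a list of three. A call has exactly 10 rows; each row is the pose to reach, as a shift and turn from the pose commanded when the call began; what a row does not reach only later rows make up. A row lasts 1/10 s, in which the tool goes at most 50 mm and 8.59 degrees, less where a joint would pass 70% of its speed; a pose out of reach is approached as far as the arm can. A call with a number of a shift or a turn outside -1 to 1 is refused whole. A call with a gripper value outside its range is refused whole. "grip" is the closure, from -1 (fully open) to 1 (shut), set as the call begins (left out, the last holds). The fingers move at their own pace and stop on an object; the grip force is fixed at half the most. Time passes only in rows, so rows that repeat a pose let the fingers close, or fill a call up. It gives the time, the measured TCP pose, the force and the opening at its end, in the units of the state.
- ctrl.get_obs(): the state, without advancing time (a new reading comes with each control period).
- ctrl.get_image(name): name is "scene" or "top"; returns a dict with "img" (384x512x3 uint8, red, green, blue), "intrinsics" (3x3 intrinsics, pixels), "dist" ([k1, k2, p1, p2, k3] as OpenCV has them; the pictures are not rectified), "cam_to_world" (4x4, takes a point from camera to world coordinates). Camera axes: x right, y down, z forward; pixel columns grow to the right and rows downward; lengths in mm; the calibration is good to about 2 mm. A picture is of the moment at which its call begins. There is no depth.
- ctrl.close_job(): hands the job in, once; it reports no verdict.
The state is a dict: "t": time; "qpos": joint angles; "qvel": joint speeds; "joint_torque": joint torques, N m; "ee_pos": TCP position; "orientation": TCP orientation; "ft_force": force on the tool from outside, world axes, zero at the start; "moment": the same for the moment, N m; "width": finger opening in mm.
Only numpy, scipy, OpenCV 4.12 (cv2) and the standard library are available. Lean on these libraries where they do the work, as an engineer would, in place of code of your own. Each camera call takes 0.05 s, during which the arm holds its last target. There are 200 camera calls.

## Working session

There is one attempt and no reset: what is moved stays moved. The work goes in short steps, Python scripts to look and compute and a tool call to move; the robot and the scene stay as the last step left them, time stands still between calls to the robot, and variables do not carry over. Pictures are saved under pics/ and viewed, about 8 in all and at most 12, crops included, and the job is handed in when it is done.

Besides the shell and the picture viewer there is one more tool, called after "Request:" by a JSON object that holds its "method" and its "body". send_rows: Moves the arm, as the interface text tells. Its arguments: {"type":"object","properties":{"commands":{"type":"array","items":{"type":"object","properties":{"translation":{"type":"array","items":{"type":"number"}},"twist":{"type":"array","items":{"type":"number"}}}}},"grip":{"type":"number"}},"required":["commands"]}

```bash
mkdir -p pics
python3 - <<'E'
from workcell import ctrl
import cv2,pickle
o=ctrl.get_obs();print(o)
d={}
for n in("scene","top"):
    r=ctrl.get_image(n);d[n]=r
    cv2.imwrite(f"pics/{n}0.png",r["img"][:,:,::-1]);print(n,r["intrinsics"],r["dist"],r["cam_to_world"])
pickle.dump(d,open("d0.pkl","wb"))
import numpy as np
cv2.imwrite("pics/a.png",cv2.resize(d["top"]["img"][:,:,::-1],(800,600),interpolation=cv2.INTER_CUBIC))
E
```

```text
{'t': 0.0, 'qpos': array([-1.22099491e+00,  4.23847668e-01,  1.63071618e+00, -1.95644016e-05,
        1.08862217e+00, -1.89892961e-02]), 'qvel': array([-1.49676806e-04, -2.11254989e-03, -1.73724760e-03, -1.89550952e-05,
       -1.97907489e-04,  8.97452878e-04]), 'joint_torque': array([-2.66153420e-04, -5.44623220e+01, -2.73670614e+01,  6.44231122e-02,
        2.27117079e-02, -1.10260198e-04]), 'ee_pos': array([ 225.23255668, -582.69129   ,  403.88693412]), 'orientation': array([-3.08678933e+00, -5.75744219e-01,  4.38729151e-04]), 'ft_force': array([0.14565375, 0.34315778, 0.50971436]), 'moment': array([-0.02695821, -0.01306814,  0.02162608]), 'width': 88.16316992231076}
scene [[350.77281194   0.         252.71665819]
 [  0.         350.77281194 182.85925957]
 [  0.           0.           1.        ]] [-0.03198411  0.          0.          0.          0.        ] [[-8.61247609e-01  3.39427447e-01 -3.78208361e-01  9.33434977e+02]
 [ 5.08185471e-01  5.75666789e-01 -6.40589787e-01  6.61479885e+02]
 [ 2.88237224e-04 -7.43906416e-01 -6.68283743e-01  7.98665577e+02]
 [ 0.00000000e+00  0.00000000e+00  0.00000000e+00  1.00000000e+00]]
top [[362.33769108   0.         254.31056382]
 [  0.         362.33769108 190.39850214]
 [  0.           0.           1.        ]] [0.03555204 0.         0.         0.         0.        ] [[-2.43413644e-02 -9.98689781e-01  4.50135362e-02  4.69213934e+02]
 [-9.99617722e-01  2.37240468e-02 -1.41978668e-02 -1.70340296e+01]
 [ 1.31113612e-02 -4.53419240e-02 -9.98885480e-01  1.11594145e+03]
 [ 0.00000000e+00  0.00000000e+00  0.00000000e+00  1.00000000e+00]]
```

View pics/a.png

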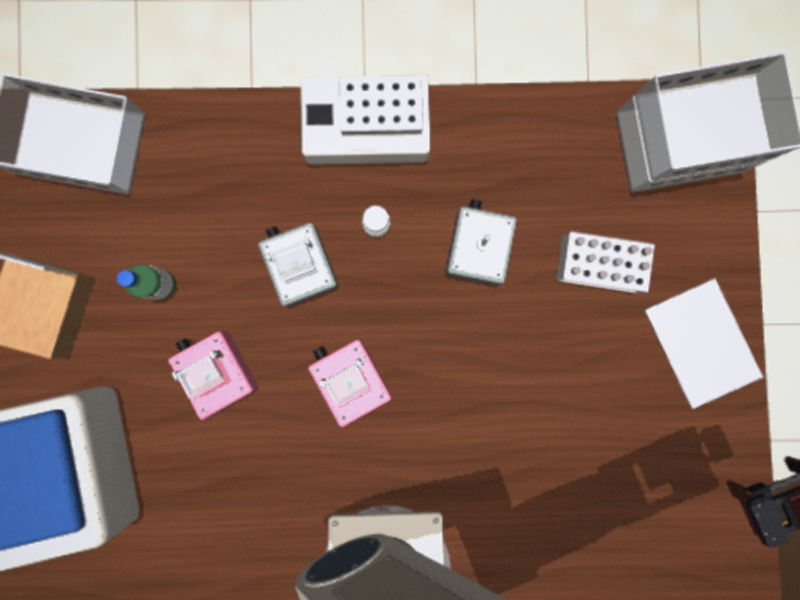

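View pics/scene0.png

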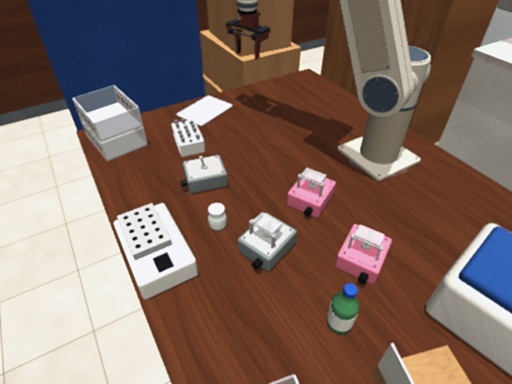

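The top view shows the grey guarded box at about (295,263) in the enlarged picture. The plain box is at (482,245), the jar at (376,221) and the pink decoys at (210,375) and (348,383). Next I enlarge the guarded box in both views.

Run:
```python
import cv2,pickle,numpy as np
d=pickle.load(open("d0.pkl","rb"))
t=d["top"]["img"][138:200,160:222,::-1];s=d["scene"]["img"][205:275,232:302,::-1]
t=cv2.resize(t,(400,400),interpolation=cv2.INTER_CUBIC);s=cv2.resize(s,(400,400),interpolation=cv2.INTER_CUBIC)
cv2.imwrite("pics/b.png",np.hstack([t,s]))
```

```text
(no output)
```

View pics/b.png

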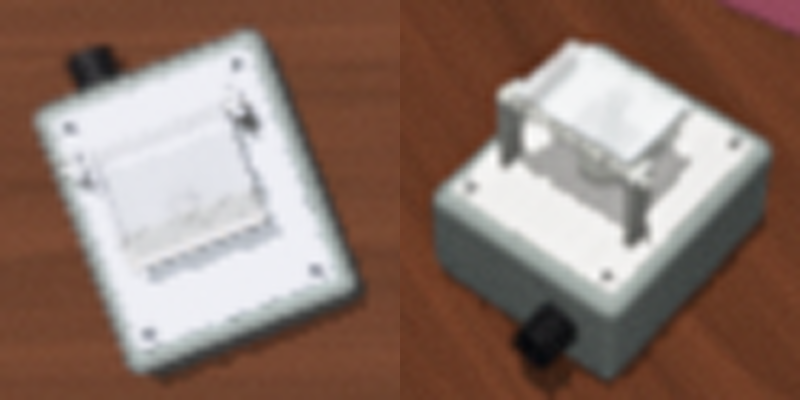

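Crop pixels, top view: screws at (70,128), (237,64), (316,270) and (149,334), lip along roughly (137,265)–(270,222). The lip faces the robot. In the scene crop, the screws are at (70,187), (207,275) and (335,143).

```bash
cat > h.py <<'E'
import cv2,numpy as np
def ray(r,p):
    n=cv2.undistortPoints(np.array([[p]],float),r["intrinsics"],r["dist"])[0,0]
    M=r["cam_to_world"];return M[:3,3],M[:3,:3]@np.r_[n,1]
def atz(r,p,z):
    o,v=ray(r,p);return o+v*(z-o[2])/v[2]
def proj(r,P):
    M=np.linalg.inv(r["cam_to_world"]);P=np.atleast_2d(P).astype(float)
    return cv2.projectPoints(P@M[:3,:3].T+M[:3,3],np.zeros(3),np.zeros(3),r["intrinsics"],r["dist"])[0][:,0]
E
python3 - <<'E'
from h import *
import pickle
d=pickle.load(open("d0.pkl","rb"))
T=lambda u,v:((u+.5)*62/400-.5+160,(v+.5)*62/400-.5+138)
S=lambda u,v:((u+.5)*70/400-.5+232,(v+.5)*70/400-.5+205)
t=d["top"];s=d["scene"]
A=[atz(t,T(*p),60)for p in[(70,128),(237,64),(316,270),(149,334)]]
A=np.array(A);print(A.round(1),A.mean(0))
x1=A[0]-A[3];x2=A[1]-A[2];y1=A[0]-A[1];y2=A[3]-A[2]
print([np.linalg.norm(v).round(1) for v in(x1,x2,y1,y2)],[np.arctan2(v[1],v[0]).round(3) for v in(x1,x2)],[np.arctan2(-v[0],v[1]).round(3) for v in(y1,y2)])
B=np.array([atz(s,S(*p),60)for p in[(70,187),(207,275),(335,143)]]);print(B.round(1),(B[0]+B[2])/2)
E
```

```text
[[618.8 210.   60. ]
 [646.3 134.4  60. ]
 [552.  100.5  60. ]
 [524.8 176.   60. ]] [585.46901203 155.24612439  60.        ]
[np.float64(99.9), np.float64(100.2), np.float64(80.5), np.float64(80.3)] [np.float64(0.347), np.float64(0.345)] [np.float64(0.349), np.float64(0.345)]
[[647.3 130.   60. ]
 [619.  205.7  60. ]
 [524.3 171.2  60. ]] [585.80889923 150.58832389  60.        ]
```

Request:
{"method": "send_rows", "body": {"commands": [{"translation":[0.2,0.2,0],"twist":[0,0,0]},{"translation":[0.5,0.5,0],"twist":[0,0,0]},{"translation":[0.8,0.8,0],"twist":[0,0,0]},{"translation":[1,1,0],"twist":[0,0,0]},{"translation":[1,1,0],"twist":[0,0,0]},{"translation":[1,1,0],"twist":[0,0,0]},{"translation":[1,1,0],"twist":[0,0,0]},{"translation":[1,1,0],"twist":[0,0,0]},{"translation":[1,1,0],"twist":[0,0,0]},{"translation":[1,1,0],"twist":[0,0,0]}], "grip": 1}}

```text
t: 1.1
ee_pos: [324.8, -483.4, 404.6]
orientation: [-3.089, -0.574, 0.0]
ft_force: [0.0, -0.5, 0.4]
width: 11.4
```

```bash
python3 -c "
from workcell import ctrl;o=ctrl.get_obs();print(o['qpos'].tolist(),o['ee_pos'].tolist(),o['orientation'],o['width'])"
```

```text
[-0.9996269950625516, 0.3612034469976812, 1.7263381791915136, -4.030421961480731e-05, 1.054214053575803, 0.20346018129058666] [324.7958213127894, -483.4211118753736, 404.5731272871256] [-3.08850409e+00 -5.74353213e-01  1.47684756e-04] 11.44284415552266
```

Request:
{"method": "send_rows", "body": {"commands": [{"translation":[0.1,0.2,0],"twist":[0,0,0]},{"translation":[0.3,0.5,0],"twist":[0,0,0]},{"translation":[0.5,0.8,0],"twist":[0,0,0]},{"translation":[0.6,1,0],"twist":[0,0,0]},{"translation":[0.6,1,0],"twist":[0,0,0]},{"translation":[0.6,1,0],"twist":[0,0,0]},{"translation":[0.6,1,0],"twist":[0,0,0]},{"translation":[0.6,1,0],"twist":[0,0,0]},{"translation":[0.6,1,0],"twist":[0,0,0]},{"translation":[0.6,1,0],"twist":[0,0,0]}]}}

```text
t: 2.1
ee_pos: [385.0, -383.4, 404.6]
orientation: [-3.089, -0.575, 0.0]
ft_force: [0.4, -0.3, -0.0]
width: 0.9
```

```bash
python3 -c "
from workcell import ctrl;o=ctrl.get_obs();print(o['qpos'].tolist(),o['ee_pos'].tolist(),o['orientation'],o['width'])"
```

```text
[-0.8052505418100749, 0.3040761750363152, 1.8111099420097847, -3.140174948925507e-05, 1.0264684987825774, 0.3976630875863775] [385.0179221491626, -383.4481988666267, 404.5984739040173] [-3.08855429e+00 -5.74633998e-01  8.87270942e-05] 0.8794263419956811
```

Request:
{"method": "send_rows", "body": {"commands": [{"translation":[0,0.2,0],"twist":[0,0,0]},{"translation":[0,0.5,0],"twist":[0,0,0]},{"translation":[0,0.8,0],"twist":[0,0,0]},{"translation":[0,1,0],"twist":[0,0,0]},{"translation":[0,1,0],"twist":[0,0,0]},{"translation":[0,1,0],"twist":[0,0,0]},{"translation":[0,1,0],"twist":[0,0,0]},{"translation":[0,1,0],"twist":[0,0,0]},{"translation":[0,1,0],"twist":[0,0,0]},{"translation":[0,1,0],"twist":[0,0,0]}]}}

```text
t: 3.1
ee_pos: [385.3, -283.4, 404.6]
orientation: [-3.088, -0.575, 0.0]
ft_force: [0.3, -0.5, 0.2]
width: 0.6
```

```bash
python3 -c "
from workcell import ctrl;o=ctrl.get_obs();print(o['qpos'].tolist(),o['ee_pos'].tolist(),o['orientation'],o['width'])"
```

```text
[-0.6590126354682555, 0.20689035841296713, 1.9459077656991177, -1.338148120786006e-05, 0.988977123513155, 0.5436323918958651] [385.281342349606, -283.3595510837592, 404.5586583974163] [-3.08838930e+00 -5.75018213e-01  2.03883624e-04] 0.6176829189196106
```

Request:
{"method": "send_rows", "body": {"commands": [{"translation":[0,0.2,0],"twist":[0.02,-0.06,0]},{"translation":[0,0.5,0],"twist":[0.06,-0.17,0]},{"translation":[0,0.8,0],"twist":[0.11,-0.3,0]},{"translation":[0,1,0],"twist":[0.15,-0.42,0]},{"translation":[0,1,0],"twist":[0.2,-0.56,0]},{"translation":[0,1,0],"twist":[0.2,-0.56,0]},{"translation":[0,1,0],"twist":[0.2,-0.56,0]},{"translation":[0,1,0],"twist":[0.2,-0.56,0]},{"translation":[0,1,0],"twist":[0.2,-0.56,0]},{"translation":[0,1,0],"twist":[0.2,-0.56,0]}]}}

```text
t: 4.1
ee_pos: [385.4, -183.2, 404.6]
orientation: [-3.01, -0.561, -0.452]
ft_force: [-0.2, 0.2, -0.6]
width: 0.5
```

```bash
cat > kin.py <<'E'
import numpy as np
from scipy.optimize import least_squares
from scipy.spatial.transform import Rotation as R
D=[([-1.22099491,.423847668,1.63071618,0,1.08862217,-.0189892961],[225.23,-582.69,404.2]),
([-0.999627,0.361203,1.726338,0,1.054214,0.20346],[324.796,-483.421,404.573]),
([-0.8052505,0.304076,1.81111,0,1.0264685,0.397663],[385.018,-383.448,404.598]),
([-0.6590126,0.20689,1.9459,0,0.98898,0.543632],[385.281,-283.36,404.559])]
def fk(q,p):
    c,h,L1,A,B,d6=p
    Rx=lambda a,ax:R.from_rotvec(a*np.array(ax,float))
    # pitch about +y of arm plane
    R1=Rx(q[0],[0,0,1]);R2=R1*Rx(q[1],[0,1,0]);R3=R2*Rx(q[2],[0,1,0])
    R4=R3*Rx(q[3],[0,0,1]);R5=R4*Rx(q[4],[0,1,0]);R6=R5*Rx(q[5],[0,0,1])
    P=R1.apply([c,0,h])+R2.apply([0,0,L1])+R3.apply([B,0,A])+R6.apply([0,0,d6])
    return P,R6
E
python3 - <<'E'
from kin import *
from workcell import ctrl
o=ctrl.get_obs();print(o['qpos'].round(4).tolist(),o['ee_pos'],o['orientation'])
DD=D+[(o['qpos'].tolist(),o['ee_pos'].tolist())]
f=lambda p:np.concatenate([fk(q,p)[0]-x for q,x in DD])
s=least_squares(f,[0,300,480,480,0,100]);print(s.x.round(1),np.abs(s.fun).max())
P,Rr=fk(DD[-1][0],s.x);M=R.from_rotvec(o['orientation']);print((Rr.inv()*M).as_rotvec())
np.save("p.npy",s.x)
E
```

```text
[-0.5392, 0.0942, 2.1009, 0.3263, 0.7817, 0.4493] [ 385.43978418 -183.18824253  404.61712236] [-3.00981961 -0.56101673 -0.45184292]
[-153.1  -91.5  720.1  419.5 -236.8  175.9] 11.267089816712655
[-1.54143467e-16  2.77458240e-16  1.57079633e+00]
```

```bash
sed -i 's/c,h,L1,A,B,d6=p/c,h,L1,A,B,d6,w=p/; s/\[c,0,h\]/[c,w,h]/; s/\[225.23,-582.69,404.2\]/[225.1,-582.8,404.3]/' kin.py
cat >> kin.py <<'E'
Z=R.from_rotvec([0,0,np.pi/2])
lo=np.array([-3,-.9,.09,-1.31,.11,-2.54]);hi=np.array([3,2.11,2.58,4.45,2.69,2.54])
def ik(x,M,q0,p):
    f=lambda q:(lambda P,r:np.r_[(P-x)/100,((r*Z).inv()*M).as_rotvec()])(*fk(q,p))
    s=least_squares(f,np.clip(q0,lo+1e-3,hi-1e-3),bounds=(lo,hi));return s.x,np.abs(s.fun).max()
E
python3 - <<'E'
from kin import *
from workcell import ctrl
o=ctrl.get_obs()
DD=D+[(o['qpos'].tolist(),o['ee_pos'].tolist())]
f=lambda p:np.concatenate([fk(q,p)[0]-x for q,x in DD])
s=least_squares(f,[0,300,480,480,0,100,12],x_scale=100);print(s.x.round(1),s.fun.round(1))
p=s.x;np.save("p.npy",p)
# target poses: box frame
yaw=.347;C=np.array([585.6,153,0]);Rb=R.from_rotvec([0,0,yaw])
for tau in(30,38,45,52):
  t=np.radians(tau);d=Rb.apply([np.sin(t),0,-np.cos(t)])
  for sg in(1,-1):
    y=sg*Rb.apply([0,1,0]);M=R.from_matrix(np.c_[np.cross(y,d),y,d])
    for U in([-30,80],[-8,116],[6,100]):
      tip=np.array([U[0]-10*np.cos(t),0,U[1]-10*np.sin(t)])
      x=C+Rb.apply(tip)-182*d
      best=[]
      for q4 in(0,1,-1,2,3,4):
        for q6 in(-2,0,2):
          q,e=ik(x,M,[.25,.2,2.2,q4,.5,q6],p); best.append((e,q.round(2).tolist()))
      best.sort(key=lambda b:b[0]);print(tau,sg,U,round(best[0][0],4),best[0][1],[b[1][3:] for b in best if b[0]<1e-3][:6:2])
E
```

```text
[  1.7 328.1 558.4 490.3  87.2 127.7  11.9] [ 0.1  0.  -0.1 -0.  -0.   0.2 -0.1  0.   0.1 -0.  -0.  -0.   0.  -0.
 -0.1]
30 1 [-30, 80] 0.0105 [0.18, 0.5, 2.18, 2.1, 0.11, 2.47] []
30 1 [-8, 116] 0.0037 [0.19, 0.43, 2.12, 0.83, 0.11, -2.53] []
30 1 [6, 100] 0.0184 [0.2, 0.48, 2.09, 0.84, 0.11, -2.54] []
30 -1 [-30, 80] 0.0105 [0.18, 0.5, 2.18, 2.1, 0.11, -0.68] []
30 -1 [-8, 116] 0.0037 [0.19, 0.43, 2.12, 0.83, 0.11, 0.61] []
30 -1 [6, 100] 0.0153 [0.19, 0.48, 2.09, 0.97, 0.11, 0.47] []
38 1 [-30, 80] 0.0 [0.17, 0.54, 2.25, 2.78, 0.32, 1.77] [[2.78, 0.32, 1.77], [2.78, 0.32, 1.77], [2.78, 0.32, 1.77]]
38 1 [-8, 116] 0.0 [0.18, 0.46, 2.2, 2.6, 0.2, 1.97] [[2.6, 0.2, 1.97], [2.6, 0.2, 1.97], [2.6, 0.2, 1.97]]
38 1 [6, 100] 0.0 [0.18, 0.51, 2.17, 2.67, 0.22, 1.91] [[2.67, 0.22, 1.91], [2.67, 0.22, 1.91], [2.67, 0.22, 1.91]]
38 -1 [-30, 80] 0.0 [0.17, 0.54, 2.25, 2.78, 0.32, -1.37] [[2.78, 0.32, -1.37], [2.78, 0.32, -1.37], [2.78, 0.32, -1.37]]
38 -1 [-8, 116] 0.0 [0.18, 0.46, 2.2, 2.6, 0.2, -1.17] [[2.6, 0.2, -1.17], [2.6, 0.2, -1.17], [2.6, 0.2, -1.17]]
38 -1 [6, 100] 0.0 [0.18, 0.51, 
[... 804 characters left out ...]
 [-30, 80] 0.0 [0.14, 0.69, 2.34, 2.91, 0.79, 1.6] [[2.91, 0.79, 1.6], [2.91, 0.79, 1.6], [2.91, 0.79, 1.6]]
52 1 [-8, 116] 0.0 [0.15, 0.58, 2.3, 2.89, 0.66, 1.65] [[2.89, 0.66, 1.65], [2.89, 0.66, 1.65], [2.89, 0.66, 1.65]]
52 1 [6, 100] 0.0 [0.16, 0.63, 2.27, 2.91, 0.67, 1.64] [[2.91, 0.67, 1.64], [2.91, 0.67, 1.64], [2.91, 0.67, 1.64]]
52 -1 [-30, 80] 0.0 [0.14, 0.69, 2.34, 2.91, 0.79, -1.54] [[2.91, 0.79, -1.54], [2.91, 0.79, -1.54], [2.91, 0.79, -1.54]]
52 -1 [-8, 116] 0.0 [0.15, 0.58, 2.3, 2.89, 0.66, -1.49] [[2.89, 0.66, -1.49], [2.89, 0.66, -1.49], [2.89, 0.66, -1.49]]
52 -1 [6, 100] 0.0 [0.16, 0.63, 2.27, 2.91, 0.67, -1.5] [[2.91, 0.67, -1.5], [2.91, 0.67, -1.5], [2.91, 0.67, -1.5]]
```

```bash
cat > plan.py <<'E'
from kin import *
p=np.load("p.npy")
yaw=.347;C=np.array([585.6,153,0]);Rb=R.from_rotvec([0,0,yaw])
def pose(U,tau=45,y=0):   # U corner in box x,z -> TCP pose
    t=np.radians(tau);d=Rb.apply([np.sin(t),0,-np.cos(t)]);yy=Rb.apply([0,-1,0])
    tip=np.array([U[0]-10*np.cos(t),y,U[1]-10*np.sin(t)])
    return C+Rb.apply(tip)-182*d,R.from_matrix(np.c_[np.cross(yy,d),yy,d])
E
python3 - <<'E'
from plan import *
from workcell import ctrl
o=ctrl.get_obs();x0=o['ee_pos'];M0=R.from_rotvec(o['orientation'])
xt,Mt=pose([-60,150]);rv=(Mt*M0.inv()).as_rotvec();print("target",xt.round(1),"shift",(xt-x0).round(1),"twist",rv.round(3))
def run(name,segs):
  q=o['qpos'];out=[];mq=0
  x,f=x0,0
  for (xe,fe) in segs:
    for k in range(1,11):
      q2,e=ik(x+(xe-x)*k/10,R.from_rotvec(rv*(f+(fe-f)*k/10))*M0,q,p);mq=max(mq,np.abs(q2-q).max());q=q2
    x,f=xe,fe;out.append((q.round(2).tolist(),round(e,4)))
  print(name,mq.round(3));[print("  ",a)for a in out]
w=x0+(xt-x0)*np.array([[1/3]*3,[2/3]*3,[1]*3])
run("lin",[(w[0],.4),(w[1],.75),(w[2],1)])
run("fast",[(w[0],.8),(w[1],1),(w[2],1)])
run("first",[(x0,.8),(x0,1),(w[0],1),(w[1],1),(w[2],1)])
E
```

```text
target [401.5  86.4 271.6] shift [  16.1  269.6 -133. ] twist [ 0.178 -0.455 -0.018]
lin 0.144
   ([-0.36, 0.12, 2.24, 0.7, 0.5, 0.27], np.float64(0.0))
   ([-0.13, 0.22, 2.33, 1.63, 0.29, -0.46], np.float64(0.0))
   ([0.14, 0.38, 2.36, 2.75, 0.4, -1.36], np.float64(0.0))
fast 0.129
   ([-0.4, 0.13, 2.28, 1.19, 0.48, -0.21], np.float64(0.0))
   ([-0.15, 0.24, 2.36, 2.03, 0.38, -0.85], np.float64(0.0))
   ([0.14, 0.38, 2.36, 2.75, 0.4, -1.36], np.float64(0.0))
first 0.077
   ([-0.63, 0.09, 2.17, 0.96, 0.7, -0.12], np.float64(0.0))
   ([-0.65, 0.1, 2.19, 1.13, 0.72, -0.27], np.float64(0.0))
   ([-0.42, 0.14, 2.3, 1.43, 0.52, -0.44], np.float64(0.0))
   ([-0.15, 0.24, 2.36, 2.03, 0.38, -0.85], np.float64(0.0))
   ([0.14, 0.38, 2.36, 2.75, 0.4, -1.36], np.float64(0.0))
```

Request:
{"method": "send_rows", "body": {"commands": [{"translation":[0.01,0.09,-0.04],"twist":[0.03,-0.07,0]},{"translation":[0.01,0.18,-0.09],"twist":[0.06,-0.15,-0.01]},{"translation":[0.02,0.27,-0.13],"twist":[0.09,-0.22,-0.01]},{"translation":[0.02,0.36,-0.18],"twist":[0.11,-0.29,-0.01]},{"translation":[0.03,0.45,-0.22],"twist":[0.14,-0.36,-0.01]},{"translation":[0.03,0.54,-0.26],"twist":[0.17,-0.44,-0.02]},{"translation":[0.04,0.63,-0.31],"twist":[0.2,-0.51,-0.02]},{"translation":[0.04,0.72,-0.35],"twist":[0.23,-0.58,-0.02]},{"translation":[0.05,0.81,-0.4],"twist":[0.26,-0.66,-0.03]},{"translation":[0.05,0.9,-0.44],"twist":[0.29,-0.73,-0.03]}]}}

```text
t: 5.1
ee_pos: [390.5, -92.7, 360.5]
orientation: [-2.806, -0.497, -1.01]
ft_force: [-0.4, 0.8, -0.6]
width: 0.5
```

Request:
{"method": "send_rows", "body": {"commands": [{"translation":[0.01,0.09,-0.04],"twist":[0.01,-0.02,0]},{"translation":[0.01,0.18,-0.09],"twist":[0.01,-0.04,0]},{"translation":[0.02,0.27,-0.13],"twist":[0.02,-0.05,0]},{"translation":[0.02,0.36,-0.18],"twist":[0.03,-0.07,0]},{"translation":[0.03,0.45,-0.22],"twist":[0.03,-0.09,0]},{"translation":[0.03,0.54,-0.26],"twist":[0.04,-0.11,0]},{"translation":[0.04,0.63,-0.31],"twist":[0.05,-0.13,0]},{"translation":[0.04,0.72,-0.35],"twist":[0.06,-0.14,0]},{"translation":[0.05,0.81,-0.4],"twist":[0.06,-0.16,-0.01]},{"translation":[0.05,0.9,-0.44],"twist":[0.07,-0.18,-0.01]}]}}

```text
t: 6.1
ee_pos: [395.6, -2.7, 316.5]
orientation: [-2.743, -0.478, -1.138]
ft_force: [0.2, -0.7, -1.0]
width: 0.3
```

```bash
cat > st.py <<'E'
from plan import *
from workcell import ctrl
o=ctrl.get_obs();M=R.from_rotvec(o['orientation'])
print(o['qpos'].round(2),o['ee_pos'].round(1),o['ft_force'].round(1),o['width'])
for U in([-60,150],[-45,85],[-20,85]):
    x,Mt=pose(U);print(U,"shift",(x-o['ee_pos']).round(1),"twist",(Mt*M.inv()).as_rotvec().round(3))
c=Rb.inv().apply(o['ee_pos']+M.apply([0,0,182])-C);print("tip box",c.round(1))
E
python3 st.py
```

```text
[-0.15  0.23  2.37  2.03  0.38 -0.85] [395.6  -2.7 316.5] [ 0.2 -0.7 -1. ] 0.32931681487601316
[-60, 150] shift [  5.9  89.1 -44.9] twist [-0.002  0.001  0.001]
[-45, 85] shift [  20.    94.2 -109.9] twist [-0.002  0.001  0.001]
[-20, 85] shift [  43.5  102.7 -109.9] twist [-0.002  0.001  0.001]
tip box [-102.7  -81.7  188. ]
```

Model and robot agree, so I move to the staging point and check the tip against the lip in the pictures.

Request:
{"method": "send_rows", "body": {"commands": [{"translation":[0.01,0.09,-0.05],"twist":[0,0,0]},{"translation":[0.01,0.18,-0.09],"twist":[0,0,0]},{"translation":[0.02,0.27,-0.14],"twist":[0,0,0]},{"translation":[0.02,0.36,-0.18],"twist":[0,0,0]},{"translation":[0.02,0.45,-0.25],"twist":[0,0,0]},{"translation":[0.0,0.57,-0.35],"twist":[0,0,0]},{"translation":[-0.02,0.69,-0.45],"twist":[0,0,0]},{"translation":[-0.03,0.8,-0.55],"twist":[0,0,0]},{"translation":[-0.04,0.88,-0.6],"twist":[0,0,0]},{"translation":[-0.04,0.88,-0.6],"twist":[0,0,0]}]}}

```text
t: 7.1
ee_pos: [391.3, 85.7, 256.0]
orientation: [-2.743, -0.48, -1.135]
ft_force: [-0.0, 0.8, 0.5]
width: 0.2
```

```bash
python3 st.py
python3 - <<'E'
from workcell import ctrl
from h import *
from plan import *
a=[]
o=ctrl.get_obs();M=R.from_rotvec(o['orientation'])
tip=o['ee_pos']+M.apply([[10,s,182]for s in(-13.5,13.5)]+[[-10,s,182]for s in(-13.5,13.5)])
lip=C+Rb.apply([[-24,32,100],[-24,-32,100]])
for n,s in(("top",80),("scene",80)):
    r=ctrl.get_image(n);c=proj(r,C[None]+[0,0,90])[0].astype(int)-s//2-(5 if n=="scene" else 0)
    im=r["img"][c[1]:c[1]+s,c[0]:c[0]+s,::-1]
    im=cv2.resize(im,(400,400),interpolation=cv2.INTER_CUBIC)
    for P,col in((tip,(0,0,255)),(lip,(0,200,0))):
        for u in proj(r,P): cv2.circle(im,tuple(((u-c+.5)*400/s-.5).round().astype(int).tolist()),2,col,-1)
    a.append(im)
cv2.imwrite("pics/c.png",np.hstack(a))
E
```

```text
[ 0.14  0.41  2.4   2.8   0.46 -1.41] [391.3  85.7 256. ] [-0.   0.8  0.5] 0.2368923532686856
[-60, 150] shift [10.2  0.7 15.6] twist [-0.002 -0.001 -0.001]
[-45, 85] shift [ 24.3   5.8 -49.4] twist [-0.002 -0.001 -0.001]
[-20, 85] shift [ 47.8  14.3 -49.4] twist [-0.002 -0.001 -0.001]
tip box [-76.9   3.2 127.3]
```

View pics/c.png

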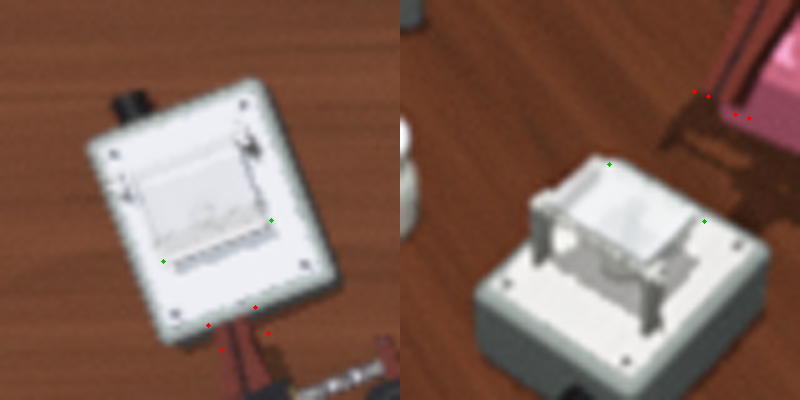

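The top picture shows the closed fingers at (237,318), in line with the lip from (163,258) to (268,215). The projected model agrees within about 3 mm, so I go under the lip.

Request:
{"method": "send_rows", "body": {"commands": [{"translation":[0.05,0.01,-0.1],"twist":[0,0,0]},{"translation":[0.1,0.02,-0.2],"twist":[0,0,0]},{"translation":[0.15,0.04,-0.3],"twist":[0,0,0]},{"translation":[0.2,0.05,-0.4],"twist":[0,0,0]},{"translation":[0.24,0.06,-0.5],"twist":[0,0,0]},{"translation":[0.3,0.08,-0.5],"twist":[0,0,0]},{"translation":[0.36,0.1,-0.5],"twist":[0,0,0]},{"translation":[0.42,0.12,-0.5],"twist":[0,0,0]},{"translation":[0.48,0.14,-0.5],"twist":[0,0,0]},{"translation":[0.48,0.14,-0.5],"twist":[0,0,0]}]}}

```text
t: 8.2
ee_pos: [440.4, 99.4, 207.3]
orientation: [-2.741, -0.478, -1.14]
ft_force: [0.9, 0.0, -0.7]
width: 0.3
```

```bash
sed -i 's/\[-60,150\],\[-45,85\],\[-20,85\]/[-20,98],[-19,105],[-14,112],[-8,118],[6,100]/' st.py; python3 st.py
cat > look.py <<'E'
import sys
from workcell import ctrl
from h import *
from plan import *
a=[]
for n,s in(("top",80),("scene",80)):
    r=ctrl.get_image(n);c=proj(r,C[None]+[0,0,90])[0].astype(int)-s//2
    a.append(cv2.resize(r["img"][c[1]:c[1]+s,c[0]:c[0]+s,::-1],(400,400),interpolation=cv2.INTER_CUBIC))
cv2.imwrite(f"pics/{sys.argv[1]}.png",np.hstack(a))
E
python3 look.py e
```

```text
[ 0.16  0.57  2.3   2.87  0.52 -1.47] [440.4  99.4 207.3] [ 0.9  0.  -0.7] 0.3335872258799621
[-20, 98] shift [-1.3  0.7 12.3] twist [-0.003  0.003  0.001]
[-19, 105] shift [-0.4  1.  19.3] twist [-0.003  0.003  0.001]
[-14, 112] shift [ 4.3  2.7 26.3] twist [-0.003  0.003  0.001]
[-8, 118] shift [10.   4.8 32.3] twist [-0.003  0.003  0.001]
[6, 100] shift [23.1  9.5 14.3] twist [-0.003  0.003  0.001]
tip box [-25.6  -0.9  79.1]
```

View pics/e.png

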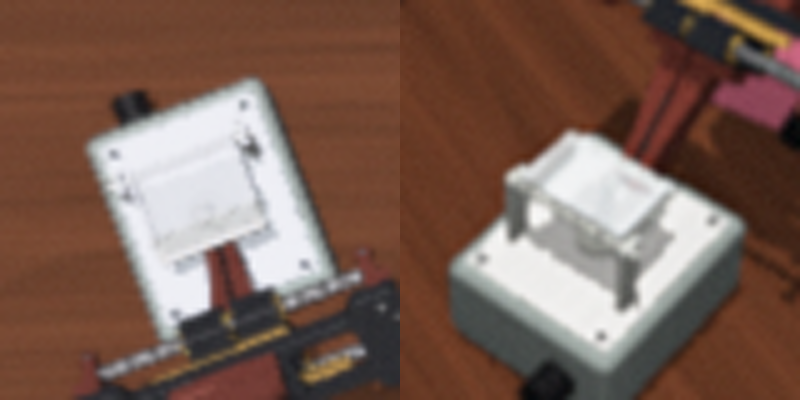

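The fingertip is under the lip at (226,250) in the left half, near its middle, and the guard is still shut. Now the lift.

Request:
{"method": "send_rows", "body": {"commands": [{"translation":[-0.01,0.01,0.04],"twist":[0,0,0]},{"translation":[-0.02,0.02,0.08],"twist":[0,0,0]},{"translation":[-0.02,0.03,0.12],"twist":[0,0,0]},{"translation":[-0.02,0.03,0.16],"twist":[0,0,0]},{"translation":[-0.01,0.03,0.2],"twist":[0,0,0]},{"translation":[0.01,0.04,0.23],"twist":[0,0,0]},{"translation":[0.03,0.05,0.26],"twist":[0,0,0]},{"translation":[0.06,0.06,0.29],"twist":[0,0,0]},{"translation":[0.09,0.07,0.32],"twist":[0,0,0]},{"translation":[0.09,0.07,0.32],"twist":[0,0,0]}]}}

```text
t: 9.3
ee_pos: [449.2, 106.3, 239.3]
orientation: [-2.742, -0.478, -1.14]
ft_force: [-0.3, -0.6, -0.0]
width: 0.6
```

```bash
python3 st.py;python3 look.py f
```

```text
[ 0.17  0.49  2.27  2.83  0.42 -1.41] [449.2 106.3 239.3] [-0.3 -0.6 -0. ] 0.5558306901526646
[-20, 98] shift [-10.   -6.3 -19.6] twist [-0.003  0.002  0.001]
[-19, 105] shift [ -9.1  -5.9 -12.6] twist [-0.003  0.002  0.001]
[-14, 112] shift [-4.4 -4.2 -5.6] twist [-0.003  0.002  0.001]
[-8, 118] shift [ 1.2 -2.2  0.4] twist [-0.003  0.002  0.001]
[6, 100] shift [ 14.4   2.6 -17.6] twist [-0.003  0.002  0.001]
tip box [-15.1   2.6 111. ]
```

View pics/f.png

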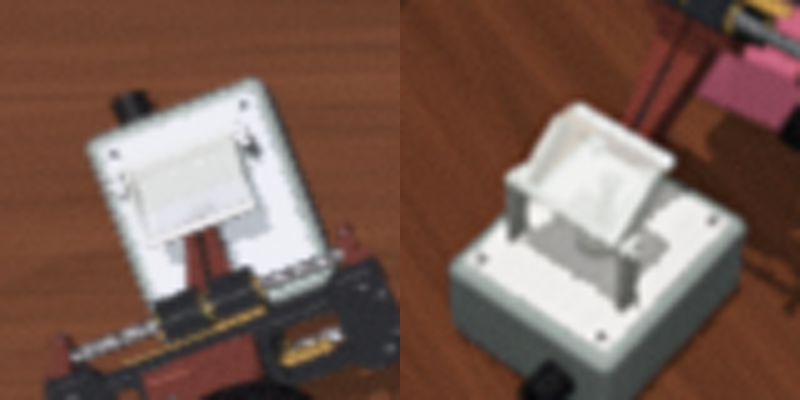

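The guard is well up in both halves, with the lip from (150,245) to (255,205) on the left. Next the tip backs down in front of the ball and pushes it towards the hinge.

Request:
{"method": "send_rows", "body": {"commands": [{"translation":[-0.05,-0.02,-0.05],"twist":[0,0,0]},{"translation":[-0.1,-0.04,-0.1],"twist":[0,0,0]},{"translation":[-0.12,-0.045,-0.15],"twist":[0,0,0]},{"translation":[-0.12,-0.045,-0.17],"twist":[0,0,0]},{"translation":[-0.065,-0.025,-0.17],"twist":[0,0,0]},{"translation":[-0.01,0,-0.17],"twist":[0,0,0]},{"translation":[0.045,0.015,-0.17],"twist":[0,0,0]},{"translation":[0.085,0.03,-0.17],"twist":[0,0,0]},{"translation":[0.115,0.04,-0.17],"twist":[0,0,0]},{"translation":[0.115,0.04,-0.17],"twist":[0,0,0]}]}}

```text
t: 10.4
ee_pos: [447.3, 107.0, 214.9]
orientation: [-2.77, -0.479, -1.084]
ft_force: [-40.1, -14.7, -5.4]
width: 0.2
```

```bash
python3 st.py;python3 look.py g
```

```text
[ 0.18  0.55  2.27  2.86  0.43 -1.43] [447.3 107.  214.9] [-40.1 -14.7  -5.4] 0.2133292133502788
[-20, 98] shift [-8.2 -7.   4.7] twist [ 0.009 -0.038  0.002]
[-19, 105] shift [-7.2 -6.6 11.7] twist [ 0.009 -0.038  0.002]
[-14, 112] shift [-2.5 -4.9 18.7] twist [ 0.009 -0.038  0.002]
[-8, 118] shift [ 3.1 -2.9 24.7] twist [ 0.009 -0.038  0.002]
[6, 100] shift [16.3  1.9  6.7] twist [ 0.009 -0.038  0.002]
tip box [-22.1   4.   81.3]
```

View pics/g.png

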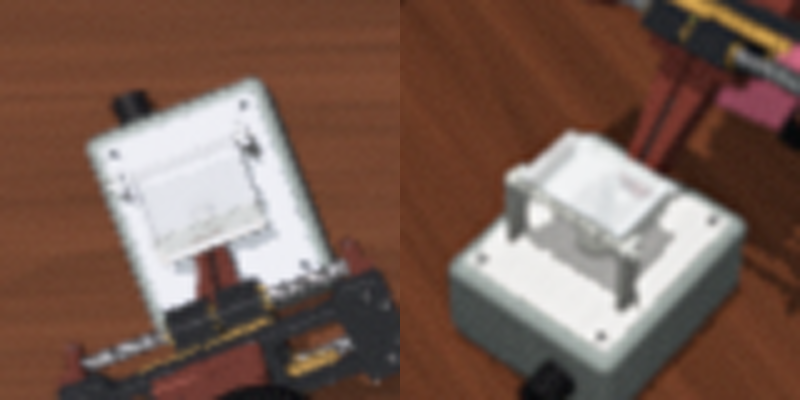

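The push jammed. The guard is shut again with the finger under the lip, and the reaction is 42 N backwards, so a 45° finger rubs too hard on the lip. I'll back off and use a flatter finger (60° from vertical), keeping the guard high during the push.

Run:
```python
from plan import *
x0=np.array([460.7,110.3,222.3]);M0=R.from_rotvec([-2.742,-.478,-1.140])
q=np.array([.17,.5,2.27,2.83,.42,-1.41])
for tau,U in((45,[-18,95]),(45,[-70,100]),(60,[-70,95]),(60,[-50,86]),(60,[-18,86]),(60,[-19,100]),(60,[-18,108]),(60,[-13,116]),(60,[-14,112]),(60,[8,112])):
    x,M=pose(U,tau,1);q,e=ik(x,M,q,p);print(tau,U,x.round(1),"sh",((x-x0)/100).round(3),"tw",((M*M0.inv()).as_rotvec()*2).round(3),q.round(2),round(e,4))
```

```text
45 [-18, 95] [440.7 101.6 216.6] sh [-0.2   -0.087 -0.057] tw [-0.005  0.004  0.002] [ 0.16  0.56  2.28  2.86  0.49 -1.45] 0.0
45 [-70, 100] [391.8  84.  221.6] sh [-0.689 -0.263 -0.007] tw [-0.005  0.004  0.002] [ 0.13  0.53  2.38  2.86  0.56 -1.48] 0.0
60 [-70, 95] [366.5  74.8 177.3] sh [-0.942 -0.355 -0.45 ] tw [ 0.173 -0.488  0.002] [ 0.1   0.79  2.45  2.9   1.14 -1.6 ] 0.0
60 [-50, 86] [385.3  81.6 168.3] sh [-0.754 -0.287 -0.54 ] tw [ 0.173 -0.488  0.002] [ 0.11  0.8   2.4   2.92  1.11 -1.59] 0.0
60 [-18, 86] [415.4  92.5 168.3] sh [-0.453 -0.178 -0.54 ] tw [ 0.173 -0.488  0.002] [ 0.14  0.78  2.34  2.93  1.03 -1.57] 0.0
60 [-19, 100] [414.5  92.2 182.3] sh [-0.462 -0.181 -0.4  ] tw [ 0.173 -0.488  0.002] [ 0.14  0.74  2.35  2.92  1.   -1.56] 0.0
60 [-18, 108] [415.4  92.5 190.3] sh [-0.453 -0.178 -0.32 ] tw [ 0.173 -0.488  0.002] [ 0.14  0.72  2.35  2.92  0.98 -1.55] 0.0
60 [-13, 116] [420.1  94.2 198.3] sh [-0.406 -0.161 -0.24 ] tw [ 0.173 -0.488  0.002] [ 0.14  0.69  2.35  2.92  0.95 -1.54] 0.0
60 [-14, 112] [419.2  93.9 194.3] sh [-0.415 -0.164 -0.28 ] tw [ 0.173 -0.488  0.002] [ 0.14  0.7   2.35  2.92  0.96 -1.55] 0.0
60 [8, 112] [439.9 101.4 194.3] sh [-0.208 -0.089 -0.28 ] tw [ 0.173 -0.488  0.002] [ 0.15  0.7   2.31  2.93  0.91 -1.54] 0.0
```

Request:
{"method": "send_rows", "body": {"commands": [{"translation":[-0.2,-0.08,-0.06],"twist":[0,0,0]},{"translation":[-0.35,-0.14,-0.04],"twist":[0,0,0]},{"translation":[-0.52,-0.2,-0.02],"twist":[0,0,0]},{"translation":[-0.69,-0.26,-0.01],"twist":[0,0,0]},{"translation":[-0.75,-0.28,-0.12],"twist":[0.04,-0.12,0]},{"translation":[-0.82,-0.31,-0.23],"twist":[0.085,-0.24,0]},{"translation":[-0.88,-0.33,-0.34],"twist":[0.13,-0.36,0]},{"translation":[-0.94,-0.355,-0.45],"twist":[0.17,-0.485,0]},{"translation":[-0.94,-0.355,-0.45],"twist":[0.17,-0.485,0]},{"translation":[-0.94,-0.355,-0.45],"twist":[0.17,-0.485,0]}]}}

```text
t: 11.5
ee_pos: [366.0, 74.5, 176.1]
orientation: [-2.548, -0.445, -1.459]
ft_force: [0.7, 0.9, -0.1]
width: 0.3
```

```bash
cat > st2.py <<'E'
from plan import *
from workcell import ctrl
o=ctrl.get_obs();M=R.from_rotvec(o['orientation'])
print(o['ee_pos'].round(1),o['ft_force'].round(1))
for U in([-50,86],[-18,86],[-19,100],[-18,108],[-13,116],[-14,112],[8,112]):
    x,Mt=pose(U,60,1);print(U,"sh",((x-o['ee_pos'])/100).round(3),"tw",(Mt*M.inv()).as_rotvec().round(3))
c=Rb.inv().apply(o['ee_pos']+M.apply([0,0,182])-C);print("tip box",c.round(1))
E
python3 st2.py;python3 look.py i
```

```text
[366.   74.5 176.1] [ 0.7  0.9 -0.1]
[-50, 86] sh [ 0.193  0.071 -0.078] tw [ 0.002 -0.007  0.001]
[-18, 86] sh [ 0.494  0.18  -0.078] tw [ 0.002 -0.007  0.001]
[-19, 100] sh [0.485 0.177 0.062] tw [ 0.002 -0.007  0.001]
[-18, 108] sh [0.494 0.18  0.142] tw [ 0.002 -0.007  0.001]
[-13, 116] sh [0.541 0.197 0.222] tw [ 0.002 -0.007  0.001]
[-14, 112] sh [0.532 0.194 0.182] tw [ 0.002 -0.007  0.001]
[8, 112] sh [0.739 0.268 0.182] tw [ 0.002 -0.007  0.001]
tip box [-76.2   0.8  84. ]
```

View pics/i.png

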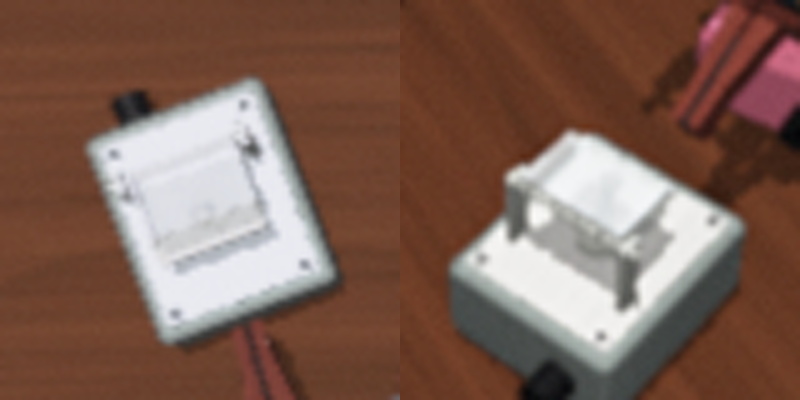

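The tool is clear, the guard is shut, and the toggle shows through it at (205,210) as before, still off. Next, in under the lip, then lift.

Request:
{"method": "send_rows", "body": {"commands": [{"translation":[0.1,0.035,-0.04],"twist":[0,0,0]},{"translation":[0.19,0.07,-0.08],"twist":[0,0,0]},{"translation":[0.27,0.1,-0.08],"twist":[0,0,0]},{"translation":[0.35,0.13,-0.08],"twist":[0,0,0]},{"translation":[0.43,0.155,-0.08],"twist":[0,0,0]},{"translation":[0.49,0.18,-0.08],"twist":[0,0,0]},{"translation":[0.49,0.18,-0.08],"twist":[0,0,0]},{"translation":[0.49,0.18,-0.04],"twist":[0,0,0]},{"translation":[0.485,0.18,0.01],"twist":[0,0,0]},{"translation":[0.485,0.18,0.06],"twist":[0,0,0]}]}}

```text
t: 12.6
ee_pos: [413.7, 92.4, 182.9]
orientation: [-2.547, -0.445, -1.462]
ft_force: [-0.9, 0.1, 0.0]
width: 0.4
```

```bash
python3 st2.py
```

```text
[413.7  92.4 182.9] [-0.9  0.1  0. ]
[-50, 86] sh [-0.284 -0.107 -0.146] tw [ 0.002 -0.005  0.001]
[-18, 86] sh [ 0.017  0.001 -0.146] tw [ 0.002 -0.005  0.001]
[-19, 100] sh [ 0.008 -0.002 -0.006] tw [ 0.002 -0.005  0.001]
[-18, 108] sh [0.017 0.001 0.074] tw [ 0.002 -0.005  0.001]
[-13, 116] sh [0.064 0.018 0.154] tw [ 0.002 -0.005  0.001]
[-14, 112] sh [0.055 0.015 0.114] tw [ 0.002 -0.005  0.001]
[8, 112] sh [0.261 0.09  0.114] tw [ 0.002 -0.005  0.001]
tip box [-25.1   1.3  91.1]
```

Request:
{"method": "send_rows", "body": {"commands": [{"translation":[0.01,0,0.04],"twist":[0,0,0]},{"translation":[0.02,0,0.08],"twist":[0,0,0]},{"translation":[0.04,0.01,0.12],"twist":[0,0,0]},{"translation":[0.06,0.02,0.16],"twist":[0,0,0]},{"translation":[0.065,0.02,0.18],"twist":[0,0,0]},{"translation":[0.065,0.02,0.18],"twist":[0,0,0]},{"translation":[0.065,0.02,0.18],"twist":[0,0,0]},{"translation":[0.065,0.02,0.16],"twist":[0,0,0]},{"translation":[0.06,0.02,0.13],"twist":[0,0,0]},{"translation":[0.06,0.02,0.12],"twist":[0,0,0]}]}}

```text
t: 13.6
ee_pos: [420.1, 94.5, 194.1]
orientation: [-2.546, -0.445, -1.462]
ft_force: [-0.5, -0.8, -0.0]
width: 0.2
```

```bash
python3 st2.py;python3 look.py j
```

```text
[420.1  94.5 194.1] [-0.5 -0.8 -0. ]
[-50, 86] sh [-0.348 -0.129 -0.258] tw [ 0.002 -0.004  0.001]
[-18, 86] sh [-0.047 -0.02  -0.258] tw [ 0.002 -0.004  0.001]
[-19, 100] sh [-0.056 -0.023 -0.118] tw [ 0.002 -0.004  0.001]
[-18, 108] sh [-0.047 -0.02  -0.038] tw [ 0.002 -0.004  0.001]
[-13, 116] sh [-0.    -0.003  0.042] tw [ 0.002 -0.004  0.001]
[-14, 112] sh [-0.009 -0.006  0.002] tw [ 0.002 -0.004  0.001]
[8, 112] sh [0.197 0.069 0.002] tw [ 0.002 -0.004  0.001]
tip box [-18.3   1.1 102.4]
```

View pics/j.png

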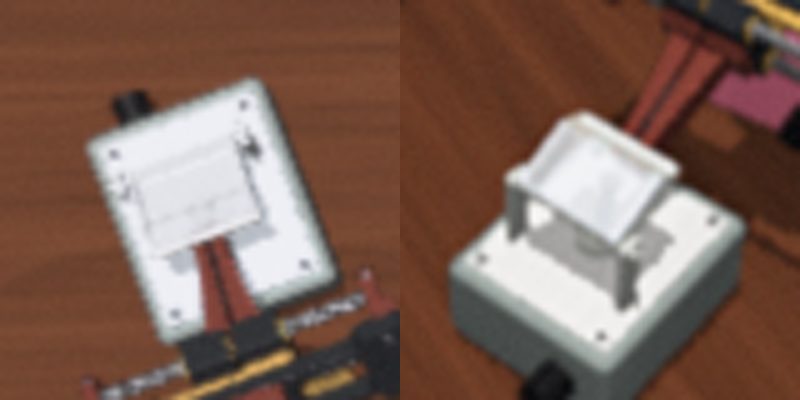

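The guard is up, with its lip at (155,250)–(260,215) on the left. Next comes the forward push, with the finger staying level.

Request:
{"method": "send_rows", "body": {"commands": [{"translation":[0.02,0.01,0.01],"twist":[0,0,0]},{"translation":[0.05,0.02,0.02],"twist":[0,0,0]},{"translation":[0.08,0.03,0.02],"twist":[0,0,0]},{"translation":[0.11,0.04,0.02],"twist":[0,0,0]},{"translation":[0.14,0.05,0.01],"twist":[0,0,0]},{"translation":[0.16,0.055,0],"twist":[0,0,0]},{"translation":[0.18,0.06,0],"twist":[0,0,0]},{"translation":[0.2,0.07,0],"twist":[0,0,0]},{"translation":[0.2,0.07,0],"twist":[0,0,0]},{"translation":[0.2,0.07,0],"twist":[0,0,0]}]}}

```text
t: 14.7
ee_pos: [440.3, 101.5, 194.5]
orientation: [-2.546, -0.445, -1.462]
ft_force: [0.1, 0.1, 0.2]
width: 0.6
```

```bash
python3 st2.py;python3 look.py k
```

```text
[440.3 101.5 194.5] [0.1 0.1 0.2]
[-50, 86] sh [-0.55  -0.199 -0.262] tw [ 0.002 -0.004  0.001]
[-18, 86] sh [-0.249 -0.09  -0.262] tw [ 0.002 -0.004  0.001]
[-19, 100] sh [-0.258 -0.094 -0.122] tw [ 0.002 -0.004  0.001]
[-18, 108] sh [-0.249 -0.09  -0.042] tw [ 0.002 -0.004  0.001]
[-13, 116] sh [-0.202 -0.073  0.038] tw [ 0.002 -0.004  0.001]
[-14, 112] sh [-0.211 -0.077 -0.002] tw [ 0.002 -0.004  0.001]
[8, 112] sh [-0.004 -0.002 -0.002] tw [ 0.002 -0.004  0.001]
tip box [  3.    0.9 102.8]
```

View pics/k.png

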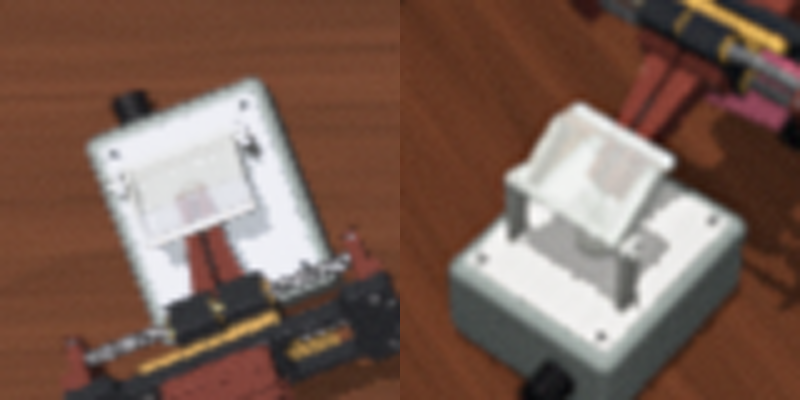

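The finger reaches under the guard, with its tip at about (192,190), and there is no force yet. I push a little farther and lower until the toggle's stop can be felt.

Request:
{"method": "send_rows", "body": {"commands": [{"translation":[0.01,0.005,-0.01],"twist":[0,0,0]},{"translation":[0.02,0.01,-0.02],"twist":[0,0,0]},{"translation":[0.03,0.01,-0.03],"twist":[0,0,0]},{"translation":[0.04,0.015,-0.04],"twist":[0,0,0]},{"translation":[0.05,0.02,-0.04],"twist":[0,0,0]},{"translation":[0.05,0.02,-0.04],"twist":[0,0,0]},{"translation":[0.05,0.02,-0.04],"twist":[0,0,0]},{"translation":[0.05,0.02,-0.04],"twist":[0,0,0]},{"translation":[0.05,0.02,-0.04],"twist":[0,0,0]},{"translation":[0.05,0.02,-0.04],"twist":[0,0,0]}]}}

```text
t: 15.8
ee_pos: [443.8, 103.2, 191.5]
orientation: [-2.545, -0.444, -1.465]
ft_force: [-14.6, -6.5, 16.7]
width: 0.6
```

```bash
python3 st2.py | sed -n '1p;9p'
```

```text
[443.8 103.2 191.5] [-14.6  -6.5  16.7]
tip box [  7.1   1.2 100. ]
```

At the commanded end the ball pushes back with 16 N backwards and 17 N upwards, so the toggle is against its stop on the hinge side. I draw back.

Request:
{"method": "send_rows", "body": {"commands": [{"translation":[-0.05,-0.02,0.01],"twist":[0,0,0]},{"translation":[-0.1,-0.04,0.01],"twist":[0,0,0]},{"translation":[-0.17,-0.06,0.0],"twist":[0,0,0]},{"translation":[-0.24,-0.085,-0.05],"twist":[0,0,0]},{"translation":[-0.3,-0.11,-0.12],"twist":[0,0,0]},{"translation":[-0.34,-0.12,-0.2],"twist":[0,0,0]},{"translation":[-0.45,-0.16,-0.22],"twist":[0,0,0]},{"translation":[-0.6,-0.215,-0.2],"twist":[0,0,0]},{"translation":[-0.75,-0.27,-0.15],"twist":[0,0,0]},{"translation":[-0.85,-0.305,-0.1],"twist":[0,0,0]}]}}

```text
t: 16.8
ee_pos: [359.0, 72.7, 180.3]
orientation: [-2.547, -0.445, -1.46]
ft_force: [1.1, -0.0, 0.6]
width: 0.5
```

```bash
python3 st2.py | sed -n '1p;9p';python3 look.py l
```

```text
[359.   72.7 180.3] [ 1.1 -0.   0.6]
tip box [-83.3   1.4  88.3]
```

View pics/l.png

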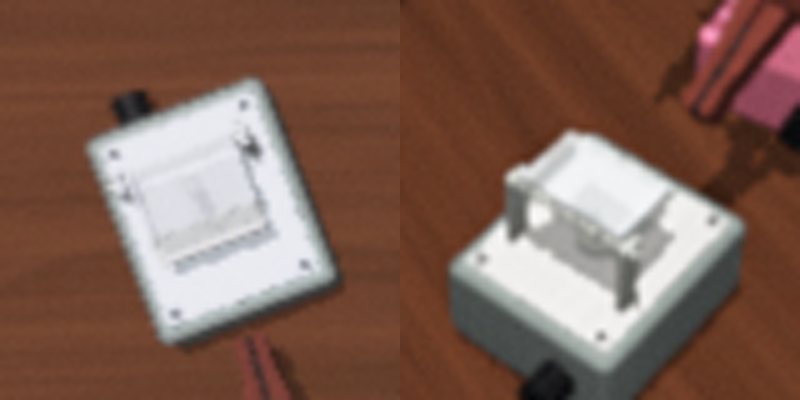

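The guard is shut. Through it the toggle now runs from (205,215) up to (197,185), leaning to the hinge, where before it was a blob at (205,210). I raise the tool clear and hand in.

Request:
{"method": "send_rows", "body": {"commands": [{"translation":[0,0,0.1],"twist":[0,0,0]},{"translation":[0,0,0.2],"twist":[0,0,0]},{"translation":[0,0,0.3],"twist":[0,0,0]},{"translation":[0,0,0.4],"twist":[0,0,0]},{"translation":[0,0,0.5],"twist":[0,0,0]},{"translation":[0,0,0.6],"twist":[0,0,0]},{"translation":[0,0,0.6],"twist":[0,0,0]},{"translation":[0,0,0.6],"twist":[0,0,0]},{"translation":[0,0,0.6],"twist":[0,0,0]},{"translation":[0,0,0.6],"twist":[0,0,0]}]}}

```text
t: 17.9
ee_pos: [360.4, 73.1, 240.2]
orientation: [-2.546, -0.445, -1.462]
ft_force: [-0.0, 1.2, 0.3]
width: 0.2
```

Run:
```python
from workcell import ctrl
import pickle,numpy as np
d=pickle.load(open("d0.pkl","rb"));r=ctrl.get_image("top")["img"].astype(int);a=d["top"]["img"].astype(int)
D=np.abs(r-a).max(2)
for n,(u0,v0,u1,v1) in dict(bottle=(70,165,115,195),jar=(228,128,253,155),plain=(284,125,333,185),rack=(355,145,422,190)).items(): print(n,D[v0:v1,u0:u1].max(),(D[v0:v1,u0:u1]>40).sum())
o=ctrl.get_obs();print(o['t'],o['ft_force'])
ctrl.close_job()
```

```text
bottle 7 0
jar 5 0
plain 7 0
rack 6 0
17.95 [-0.1916015  -0.62854307 -0.99008282]
the job is handed in; nothing more can be done
```

The heater toggle under the guard is switched on and the guard has dropped shut over it. I handed the job in at 17.95 s; no verdict is reported back.

- **How it went:** I closed the fingers, lifted the guard by its lip and pushed the toggle towards the hinge until it hit its stop. I then drew back and raised the tool clear.
- **Failed first try:** With the fingers at 45° the push jammed on the lip, reading about 42 N at the wrist. The guard fell shut and, as far as the pictures showed, the toggle stayed off. I backed off, set the fingers flatter (60° from vertical), lifted the guard again and pushed, which worked. The 42 N is only a concern if the 40 N limit counts the fingers as well as the arm and gripper body. The wrist limit is 120 N.
- **Last checks:** The picture after drawing back shows the guard shut and the toggle leaning towards the hinge. At the end of the push the wrist read about 23 N, as expected at the stop. The bottle, jar, rack and plain box look unchanged from the first top view. The force reading at the end was only noise, so the arm is touching nothing.
- **Not measured:** I judged the guard and toggle angles from the pictures and the finger position, not from a direct reading.

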